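Line up the check weights by size on the rack

TASK

Set the four brass check weights out on the aluminium bar in order of size for the balance check: the largest on the disc next to the steel post, then the next smaller on each following disc, the smallest at the far end. Each stands upright in the middle of its own black disc, and none may be tipped over on the way.

Things in the scene. Friction and masses are not known exactly. Their poses are not given: they have to be found in the camera images.
- weight_500: the largest of four upright brass check weights of one shape: a cylinder with a narrower neck and a small round knob on top. 39 mm in diameter, 65 mm tall over all; the cylinder reaches up to 38 mm, the knob is about 24 mm wide. Origin: centre of its underside, z up along its axis. It may be gripped round the cylinder or by the knob..
- weight_200: the second largest of four upright brass check weights of one shape: a cylinder with a narrower neck and a small round knob on top. 29 mm in diameter, 48 mm tall over all; the cylinder reaches up to 28 mm, the knob is about 18 mm wide. Origin: centre of its underside, z up along its axis. It may be gripped round the cylinder or by the knob..
- weight_100: the second smallest of four upright brass check weights of one shape: a cylinder with a narrower neck and a small round knob on top. 23 mm in diameter, 38 mm tall over all; the cylinder reaches up to 22 mm, the knob is about 14 mm wide. Origin: centre of its underside, z up along its axis. It may be gripped round the cylinder or by the knob..
- weight_50: the smallest of four upright brass check weights of one shape: a cylinder with a narrower neck and a small round knob on top. 19 mm in diameter, 31 mm tall over all; the cylinder reaches up to 18 mm, the knob is about 12 mm wide. Origin: centre of its underside, z up along its axis. It may be gripped round the cylinder or by the knob..
- disc_a: one of four identical flat round black rubber discs with a thin grey ring, 60 mm in diameter and 3 mm thick, fixed in a row about 70 mm apart (55 to 85 mm) along an 80 x 380 mm aluminium bar 8 mm thick that lies on the worktop, all fixed. Origin: centre of its underside, on the bar's top at 8 mm; a weight's underside rests on the disc's top at 11 mm. The letters of the disc names say nothing about their order in the row.
- disc_b: one of four identical flat round black rubber discs with a thin grey ring, 60 mm in diameter and 3 mm thick, fixed in a row about 70 mm apart (55 to 85 mm) along an 80 x 380 mm aluminium bar 8 mm thick that lies on the worktop, all fixed. Origin: centre of its underside, on the bar's top at 8 mm; a weight's underside rests on the disc's top at 11 mm. The letters of the disc names say nothing about their order in the row.
- disc_c: one of four identical flat round black rubber discs with a thin grey ring, 60 mm in diameter and 3 mm thick, fixed in a row about 70 mm apart (55 to 85 mm) along an 80 x 380 mm aluminium bar 8 mm thick that lies on the worktop, all fixed. Origin: centre of its underside, on the bar's top at 8 mm; a weight's underside rests on the disc's top at 11 mm. The letters of the disc names say nothing about their order in the row.
- disc_d: one of four identical flat round black rubber discs with a thin grey ring, 60 mm in diameter and 3 mm thick, fixed in a row about 70 mm apart (55 to 85 mm) along an 80 x 380 mm aluminium bar 8 mm thick that lies on the worktop, all fixed. Origin: centre of its underside, on the bar's top at 8 mm; a weight's underside rests on the disc's top at 11 mm. The letters of the disc names say nothing about their order in the row.
- post: steel post, 14 mm in diameter with a 22 mm foot and 26 mm tall, fixed on one of the bar's ends, in line with the discs and 60 to 70 mm from the centre of the nearest one; it marks the head of the row (the other end has a flat plug). Origin: centre of its underside. The weights start on the worktop to the right of the bar; between them, 0.58 m straight ahead of the robot and beyond, is a tall stand on a dark red base: pass in front.
Things that resemble listed ones, but are neither listed nor needed, are in the scene too. What is shaped like the weight_50 but blue or orange is not meant.

How it is judged (in metres and radians):
At the end, for the whole second after the job is handed in: All four weights stand upright (within 0.08 rad), released and at rest, each within 13 mm of a disc's centre; from the post outward: largest, second largest, second smallest, smallest (65, 135, 205, 275 mm from the post, each within 28 mm) ((horizontal distance between weight_500 and disc_a below 0.013 m or horizontal distance between weight_500 and disc_b below 0.013 m or horizontal distance between weight_500 and disc_c below 0.013 m or horizontal distance between weight_500 and disc_d below 0.013 m) and horizontal distance between weight_500 and post between 0.037 and 0.093 m and height (world z) of weight_500 between 0.008 and 0.014 m and angle between each of weight_500, weight_200, weight_100, weight_50's own z axis and vertical below 0.08 rad and linear speed of each of weight_500, weight_200, weight_100, weight_50 below 0.02 m/s and contact force between each of weight_500, weight_200, weight_100, weight_50 and the fingers below 0.05 N and (horizontal distance between weight_200 and disc_a below 0.013 m or horizontal distance between weight_200 and disc_b below 0.013 m or horizontal distance between weight_200 and disc_c below 0.013 m or horizontal distance between weight_200 and disc_d below 0.013 m) and horizontal distance between weight_200 and post between 0.107 and 0.163 m and height (world z) of weight_200 between 0.008 and 0.014 m and (horizontal distance between weight_100 and disc_a below 0.013 m or horizontal distance between weight_100 and disc_b below 0.013 m or horizontal distance between weight_100 and disc_c below 0.013 m or horizontal distance between weight_100 and disc_d below 0.013 m) and horizontal distance between weight_100 and post between 0.177 and 0.233 m and height (world z) of weight_100 between 0.008 and 0.014 m and (horizontal distance between weight_50 and disc_a below 0.013 m or horizontal distance between weight_50 and disc_b below 0.013 m or horizontal distance between weight_50 and disc_c below 0.013 m or horizontal distance between weight_50 and disc_d below 0.013 m) and horizontal distance between weight_50 and post between 0.247 and 0.303 m and height (world z) of weight_50 between 0.008 and 0.014 m); the robot touches nothing.
It fails at once if a check weight is tipped over (leans more than 40 degrees) (angle between any of weight_500, weight_200, weight_100, weight_50's own z axis and vertical above 0.7 rad).
It also fails if it takes over 115 s, if anything falls off the work surface, if the arm or the gripper's body presses on something with over 40 N, if the wrist force passes 120 N, or if a joint passes its speed limit or range.

ROBOT

A 6-joint arm with a two-finger parallel gripper is mounted at the origin on a cart in front of the work surface, level with it; the furniture and walls round the work are solid. World frame = base frame: x ahead of the robot, y to its left, z up, the work surface at z = 0. Lengths are in m, angles in degrees, forces in N, time in s.
With the tool pointing down it reaches from about 0.375 to 0.9 m from the base axis. Payload 3.1 kg.
Tool frame: the origin (TCP) lies on the centre line of the jaws, within the pads' length; the fingertips stand 25 mm ahead of it and the grasp point (between the pads) lies 6 mm ahead of it; z points along the fingers, y is the line along which they close (so a half turn about z gives the same grasp; the last joint's range is limited). The gripper opens to 87 mm and grips with 3 to 60 N. Pads are 19 mm wide; open, the fingers measure 117 mm over their backs; the gripper's body (75 mm by 190 mm) begins 51 mm behind the grasp point.
Start: joints at [-79.383, 30.224, 82.088, -0, 67.689, -10.227], TCP at [0.222, -0.584, 0.248] pointing down, gripper open.
Joint ranges: [-176.69, 176.69], [-43.24, 126.21], [12.49, 139.97], [-82, 262], [0, 151.66], [-163.58, 163.58]. Speed limits (degrees/s): [159.86, 159.86, 180, 180, 180, 180].

INTERFACE

Orientations are given as a 3x3 rotation matrix whose columns are the frame's x, y, z axes.
In Python, from rig import read_state, capture, camera_params, hand_in gives the robot as it stands.
- The arm moves only by the tool apply_moves, never from a script. Its argument "rows" is a list of rows, each an object of numbers: "x", "y", "z": the shift along the tool's x, y, z in mm; "rx", "ry", "rz": the turn, a rotation vector about the tool's x, y, z in units of 6 degrees (1.0 is 6 degrees); "claw": the closure in counts, from 0 (fully open) to 255 (shut). A call has 1 to 10 rows; each row is the pose to reach, as a shift and turn from the pose commanded when the call began, along the tool's axes at that moment; what a row does not reach only later rows make up. A row lasts 1/8 s, in which the tool goes at most 62.5 mm and 10.7 degrees, less where a joint would pass 70% of its speed; a pose out of reach is approached as far as the arm can. A call with a gripper value outside its range is refused whole. The fingers move at their own pace and stop on an object; the grip force is fixed at half the most. Time passes only in rows, so rows that repeat a pose let the fingers close. It gives the time, the measured TCP pose, the force, the opening and the grip force at its end, in the units of the state.
- read_state(): the state, without advancing time (a new reading comes with each control period).
- capture(name): name is "side" or "top" or "wrist"; returns (picture, depth): 384x512x3 uint8, red, green, blue; 384x512 float32, m along the optical axis (not along the pixel's ray), 0 where there is no reading.
- camera_params(name): a dict with "fx", "fy", "cx", "cy" (pixels), "xyz" and "orientation" of the camera in the world. Camera axes: x right, y up, looking along -z (the intrinsics and any distortion apply to the point x, -y, -z); pixel columns grow to the right and rows downward; lengths in m; the calibration is good to about 2 mm. A picture is of the moment at which its call begins: read the wrist's pose just before it. camera_params takes no time and is no camera call; for the wrist camera it gives the pose at the moment of the call.
- hand_in(): hands the job in; it is judged then, once.
The state is a dict: "time_s": time; "joint_positions": joint angles; "qvel": joint speeds; "tau": joint torques, N m; "position": TCP position; "tcp_rot": TCP orientation; "force": force on the tool from outside, world axes, zero at the start; "moment": the same for the moment, N m; "opening": opening from 0.0 (shut) to 1.0 (fully open); "grasp_force": force on a finger pad.
Only numpy, scipy, OpenCV 4.12 (cv2) and the standard library are available. Lean on these libraries where they do the work, as an engineer would, in place of code of your own. Each camera call takes 0.05 s, during which the arm holds its last target. There are 200 camera calls.

## Working session

There is one attempt and no reset: what is moved stays moved. The work goes in short steps, Python scripts to look and compute and a tool call to move; the robot and the scene stay as the last step left them, time stands still between calls to the robot, and variables do not carry over. Pictures are saved under pics/ and viewed, at most 14 in all, crops included, and the job is handed in when it is done.

Besides the shell and the picture viewer there is one more tool, called after ">>>" as a command line: name --argument value ..., lists and objects as JSON in quotes. apply_moves: Moves the arm, as the interface text tells. Its arguments: {"type":"object","properties":{"rows":{"type":"array"}},"required":["rows"]}

```bash
mkdir -p pics; ls
cat > h.py <<'E'
import numpy as np, cv2
from rig import *
def w2p(name,P,c=None):
    c=c or camera_params(name); R=np.array(c['orientation']); p=(np.array(P)-c['xyz'])@R
    return c['cx']+c['fx']*p[...,0]/-p[...,2], c['cy']-c['fy']*p[...,1]/-p[...,2]
def ray(c,u,v):
    return np.array(c['orientation'])@np.array([(u-c['cx'])/c['fx'],-(v-c['cy'])/c['fy'],-1.])
def at_z(c,u,v,z):
    d=ray(c,u,v); o=np.array(c['xyz']); return o+d*(z-o[2])/d[2]
def cloud(c,D):
    v,u=np.mgrid[:384,:512]; d=np.stack([(u-c['cx'])/c['fx'],-(v-c['cy'])/c['fy'],-np.ones(u.shape)],-1)*D[...,None]
    return d@np.array(c['orientation']).T+np.array(c['xyz'])
def tri(c1,p1,c2,p2):
    A=[];b=[]
    d1=ray(c1,*p1);d2=ray(c2,*p2);o1=np.array(c1['xyz']);o2=np.array(c2['xyz'])
    s=np.linalg.lstsq(np.stack([d1,-d2],1),o2-o1,rcond=None)[0]
    a=o1+d1*s[0];b=o2+d2*s[1]; return (a+b)/2,np.linalg.norm(a-b)
E
python3 - <<'E'
from h import *
import pickle
out={}
for n in ['side','top']:
    c=camera_params(n); im,D=capture(n); out[n]=(c,im,D); print(n,c)
    cv2.imwrite(f'pics/{n}0.png',cv2.resize(im[...,::-1],(800,600),interpolation=cv2.INTER_CUBIC))
pickle.dump(out,open('v0.pkl','wb'))
s=read_state(); print(s['time_s'],s['position'],s['tcp_rot'],s['opening'],camera_params('wrist'))
E
```

```text
pics
side {'fx': 415.68962554381585, 'fy': 415.68962554381585, 'cx': 254.70607465083714, 'cy': 182.7329253702842, 'xyz': array([ 0.20450279, -0.94023527,  0.43897417]), 'orientation': array([[ 0.9418567 ,  0.14346922, -0.30384624],
       [-0.33499131,  0.33039702, -0.88239369],
       [-0.02620645,  0.93287426,  0.35924759]])}
top {'fx': 470.05324537571516, 'fy': 470.05324537571516, 'cx': 254.45280112859646, 'cy': 186.2272018068555, 'xyz': array([ 0.32268531, -0.01794231,  1.36478418]), 'orientation': array([[-0.00718176,  0.98933627, -0.14547221],
       [-0.9999314 , -0.0084512 , -0.00811019],
       [-0.00925312,  0.14540398,  0.9893291 ]])}
0.1 [ 0.22229386 -0.58349105  0.24666131] [[ 9.34545562e-01  3.55843277e-01 -3.93308216e-04]
 [ 3.55843360e-01 -9.34543677e-01  1.90223616e-03]
 [ 3.09334241e-04 -1.91768247e-03 -9.99998113e-01]] 1.000263715566162 {'fx': 331.59076849610744, 'fy': 331.59076849610744, 'cx': 258.0807587459488, 'cy': 192.43842089713795, 'xyz': array([ 0.28299693, -0.56207633,  0.38336974]), 'orientation': array([[ 0.35738654,  0.9065836 ,  0.22445722],
       [-0.93395477,  0.34738149,  0.08399156],
       [-0.00182691, -0.23965034,  0.97085755]])}
```

View pics/top0.png

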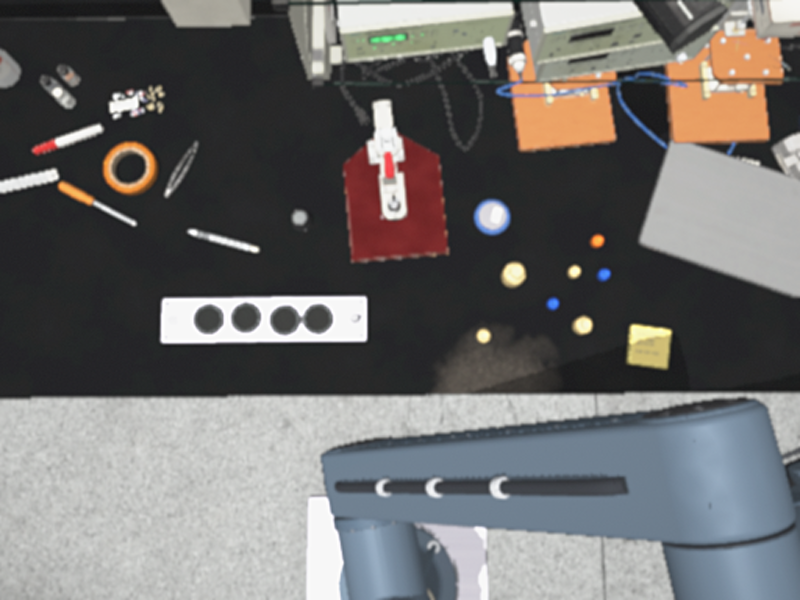

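View pics/side0.png

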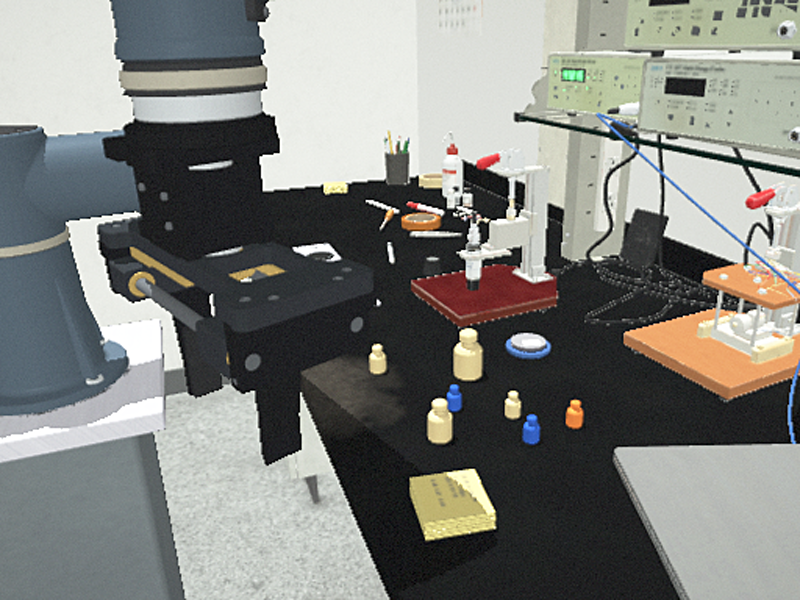

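The top view shows the brass weights at about (513,274), (583,325), (483,336) and (574,271). The discs are at (318,319), (285,320), (246,318) and (209,319), with the post at the right end (356,318) and the plug at the left (175,320). Next I'll take enlarged crops to get precise pixels.

Run:
```python
from h import *
import pickle
o=pickle.load(open('v0.pkl','rb'))
c,im,D=o['top']
a=im[185:225,100:240]; b=im[140:225,295:395]
A=cv2.resize(a[...,::-1],None,fx=5.5,fy=5.5,interpolation=cv2.INTER_CUBIC);B=cv2.resize(b[...,::-1],None,fx=4,fy=4,interpolation=cv2.INTER_CUBIC)
s=np.zeros((A.shape[0]+B.shape[0],800,3),np.uint8); s[:A.shape[0],:A.shape[1]]=A; s[A.shape[0]:,:B.shape[1]]=B
cv2.imwrite('pics/c1.png',s); print(s.shape)
for n in ['top','side']:
    c,im,D=o[n]; P=cloud(c,D)
    hsv=cv2.cvtColor(im,cv2.COLOR_RGB2HSV)
    m=((hsv[...,0]>15)&(hsv[...,0]<35)&(hsv[...,1]>50)&(hsv[...,2]>90)).astype(np.uint8)
    k,l,st,ce=cv2.connectedComponentsWithStats(m)
    for i in range(1,k):
        if 8<st[i,4]<900:
            q=P[(l==i)&(D>0)]
            if len(q) and .3<np.median(q[:,0])<.75 and -.6<np.median(q[:,1])<-.1:
                t=np.percentile(q[:,2],95); kn=q[q[:,2]>t-.006]
                print(n,ce[i].round(1),st[i,2:],q.mean(0).round(4),'top',t.round(4),kn.mean(0).round(4),np.ptp(q,axis=0).round(3))
c,im,D=o['top'];P=cloud(c,D)
# bar: pixel heights
for u,v in [(227,203),(228,203),(226,203),(112,205),(133.8,204.2),(157.4,203.5),(182.4,204.8),(203.5,204.2)]:
    print(u,v,P[int(round(v)),int(round(u))].round(4))
q=P[195:212,222:232,2]; print((q*1000).round(0).astype(int))
```

```text
(560, 800, 3)
top [382.2 153.4] [ 5  4 16] [ 0.6124 -0.3783  0.0266] top 0.0331 [ 0.6127 -0.3793  0.0309] [0.01  0.009 0.016]
top [328.1 175.5] [ 16  17 172] [ 0.5484 -0.2191  0.0298] top 0.0648 [ 0.5473 -0.2217  0.064 ] [0.051 0.046 0.073]
top [366.9 173.6] [ 9 10 57] [ 0.5563 -0.3351  0.0107] top 0.0303 [ 0.556  -0.3377  0.0299] [0.026 0.026 0.038]
top [372.4 207.8] [ 14  13 109] [ 0.455  -0.3443  0.0203] top 0.0479 [ 0.4538 -0.3456  0.0472] [0.036 0.039 0.056]
top [414.9 221.1] [ 29  29 724] [ 0.4164 -0.4647  0.0169] top 0.0242 [ 0.4145 -0.4642  0.0213] [0.082 0.087 0.038]
top [308.9 214.8] [11 11 74] [ 0.4371 -0.1629  0.014 ] top 0.0383 [ 0.4387 -0.1663  0.0378] [0.03  0.03  0.043]
side [299.5 229.5] [ 19  34 459] [ 0.5473 -0.2278  0.0278] top 0.0595 [ 0.5471 -0.227   0.0589] [0.092 0.153 0.067]
side [241.3 230.8] [ 12  20 165] [ 0.4371 -0.1657  0.0168] top 0.0363 [ 0.4365 -0.1656  0.0355] [0.041 0.092 0.04 ]
side [328.  259.8] [ 11  18 137] [ 0.5555 -0.3367  0.0138] top 0.029 [ 0.5547 -0.336   0.028 ] [0.042 0.059 0.033]
side [281.4 271.6] [ 17  29 349] [ 0.4533 -0.3509  0.021 ]
[... 409 characters left out ...]
33.8 204.2 [0.473  0.344  0.0077]
157.4 203.5 [0.4718 0.2757 0.0132]
182.4 204.8 [0.4687 0.2038 0.0095]
203.5 204.2 [0.4708 0.1396 0.0122]
[[13 11  5 11  7  9 11  7  5  8]
 [ 8 12  9 13 10  5 12  7  6  3]
 [ 7 10 10  5 10 12  9  9 12 13]
 [11  9  7  7  5  7 10  9  4  9]
 [ 7  7 11  8 12 11  5 13 10  5]
 [11  6  6  8  4 12  8 13 11 11]
 [ 9 12 11 34 32 35 33 13  4  8]
 [10  6 14 34 35 32 32 18 21  8]
 [ 8  7 35 40 30 32 40 21 16  8]
 [ 7  7 15 34 33 37 39 19 15  6]
 [ 4  1 18 13 33 34 24 16 11  6]
 [ 9 12 10 11 12 14 12 12 10 10]
 [ 6 13  6  7 11 18 14  9 11 11]
 [ 8  6  6 13  7 13  9  8  8  6]
 [ 9  4 12  7  8  5  8  8  8 10]
 [ 7  4  5 12  5  6  5  8  7 12]
 [ 7  9 10  9  5  7  5 13  6  7]]
```

View pics/c1.png

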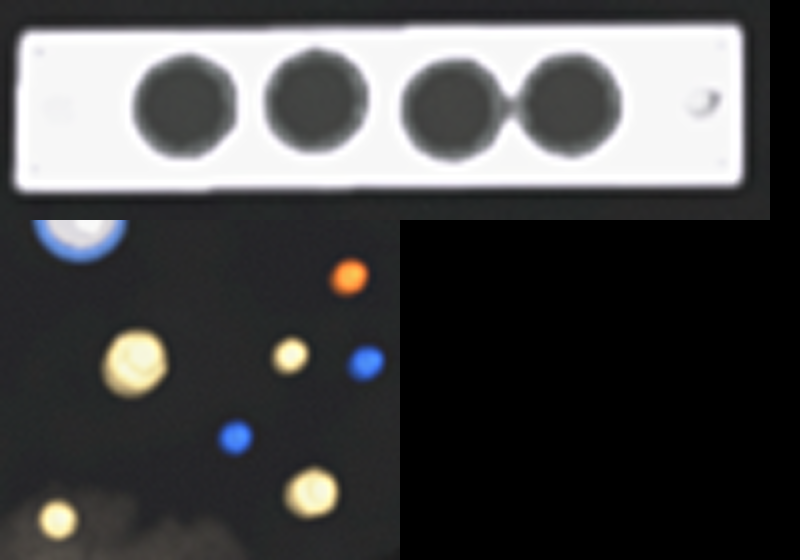

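The crop confirms the post: about 34 mm high at the right end, crop (703,101), with the flat plug at the left. The disc centres in the crop are at about (570,105), (453,109), (317,101) and (185,106). Next I'll move above the weights with the closing axis along world x and look with the wrist camera.

>>> apply_moves --rows '[{"x": 350, "y": -192, "z": 0, "rz": -11.53}, {"x": 350, "y": -192, "z": 0, "rz": -11.53}, {"x": 350, "y": -192, "z": 0, "rz": -11.53}, {"x": 350, "y": -192, "z": 0, "rz": -11.53}, {"x": 350, "y": -192, "z": 0, "rz": -11.53}, {"x": 350, "y": -192, "z": 0, "rz": -11.53}, {"x": 350, "y": -192, "z": 0, "rz": -11.53}, {"x": 350, "y": -192, "z": 0, "rz": -11.53}, {"x": 350, "y": -192, "z": 0, "rz": -11.53}]'

```text
validation failed for argument at $.ro...
```

```bash
cat > look.py <<'E'
from h import *
import pickle,sys
s=read_state(); print(s['time_s'],np.round(s['position'],4),np.round(s['tcp_rot'],4).tolist(),s['opening'],s['joint_positions'])
c=camera_params('wrist'); im,D=capture('wrist'); pickle.dump((c,im,D),open(sys.argv[1]+'.pkl','wb'))
cv2.imwrite(f'pics/{sys.argv[1]}.png',cv2.resize(im[...,::-1],(800,600),interpolation=cv2.INTER_CUBIC))
P=cloud(c,D);hsv=cv2.cvtColor(im,cv2.COLOR_RGB2HSV)
m=((hsv[...,0]>15)&(hsv[...,0]<35)&(hsv[...,1]>50)&(hsv[...,2]>90)).astype(np.uint8)
k,l,st,ce=cv2.connectedComponentsWithStats(m)
for i in range(1,k):
    if st[i,4]>60:
        q=P[(l==i)&(D>0)]; t=np.percentile(q[:,2],97); kn=q[q[:,2]>t-.005]
        print(ce[i].round(1),st[i,2:],'top',t.round(4),kn.mean(0).round(4),len(kn))
E
python3 look.py w1
```

```text
0.1 [ 0.2223 -0.5835  0.2467] [[0.9345, 0.3558, -0.0004], [0.3558, -0.9345, 0.0019], [0.0003, -0.0019, -1.0]] 1.000263715566162 [-7.93835266e+01  3.02748743e+01  8.21481216e+01 -2.23695672e-03
  6.76882803e+01 -1.02278342e+01]
[ 63.9 256.8] [ 34  60 983] top 0.3127 [ 0.2329 -0.5303  0.3105] 637
[452.3 256.8] [ 34  60 981] top 0.3124 [ 0.2669 -0.6191  0.3102] 615
[379.4 305.4] [ 283   16 3364] top 0.3213 [ 0.2533 -0.6002  0.3191] 3140
```

View pics/w1.png

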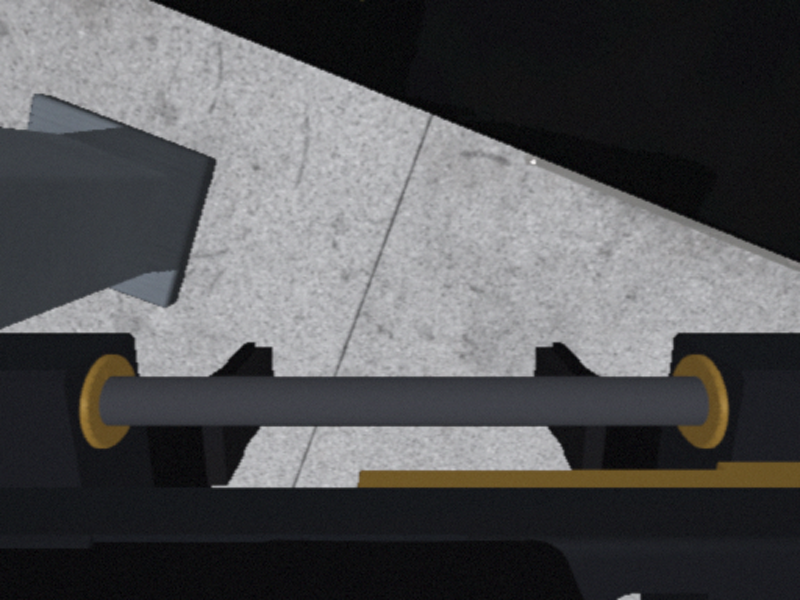

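The move call was refused at validation, so the arm hasn't moved. The wrist picture only shows floor, the open fingers and the desk edge. I'll retry with every key included.

>>> apply_moves --rows '[{"x": 50, "y": -27, "z": 0, "rx": 0, "ry": 0, "rz": -1.6, "claw": 0}, {"x": 100, "y": -55, "z": 0, "rx": 0, "ry": 0, "rz": -3.2, "claw": 0}, {"x": 150, "y": -82, "z": 0, "rx": 0, "ry": 0, "rz": -4.9, "claw": 0}, {"x": 200, "y": -110, "z": 0, "rx": 0, "ry": 0, "rz": -6.5, "claw": 0}, {"x": 250, "y": -137, "z": 0, "rx": 0, "ry": 0, "rz": -8.2, "claw": 0}, {"x": 300, "y": -165, "z": 0, "rx": 0, "ry": 0, "rz": -9.8, "claw": 0}, {"x": 350, "y": -192, "z": 0, "rx": 0, "ry": 0, "rz": -11.53, "claw": 0}, {"x": 350, "y": -192, "z": 0, "rx": 0, "ry": 0, "rz": -11.53, "claw": 0}, {"x": 350, "y": -192, "z": 0, "rx": 0, "ry": 0, "rz": -11.53, "claw": 0}]'

```text
time_s: 1.27
position: [0.481, -0.2801, 0.2473]
tcp_rot: [[-0.0, 1.0, -0.001], [1.0, 0.0, -0.0], [-0.0, -0.001, -1.0]]
force: [0.7, -0.5, 0.3]
opening: 1.001
grasp_force: 0.0
```

```bash
python3 look.py w2
```

```text
1.275 [ 0.481  -0.2801  0.2473] [[-0.0005, 1.0, -0.0007], [1.0, 0.0005, -0.0002], [-0.0002, -0.0007, -1.0]] 1.0007802650723234 [-4.16943068e+01  2.49765300e+01  9.20065002e+01 -3.86141833e-02
  6.30380716e+01 -4.17049074e+01]
[216.9  58.7] [ 25  26 509] top 0.0382 [ 0.4384 -0.1645  0.0368] 179
[321.3 119.5] [ 44  40 547] top 0.0628 [ 0.5508 -0.2277  0.0618] 65
[321.8 214.9] [ 19  20 254] top 0.0315 [ 0.5563 -0.3348  0.03  ] 79
[235.9 224.6] [ 26  32 670] top 0.0482 [ 0.4558 -0.345   0.0468] 199
[ 64.4 256.7] [  36   60 1126] top 0.3134 [ 0.4334 -0.252   0.3111] 695
[451.7 256.6] [  36   60 1116] top 0.3131 [ 0.5286 -0.2518  0.3109] 668
[357.1 303.2] [ 334   31 4121] top 0.3222 [ 0.5054 -0.2577  0.3199] 3168
```

View pics/w2.png

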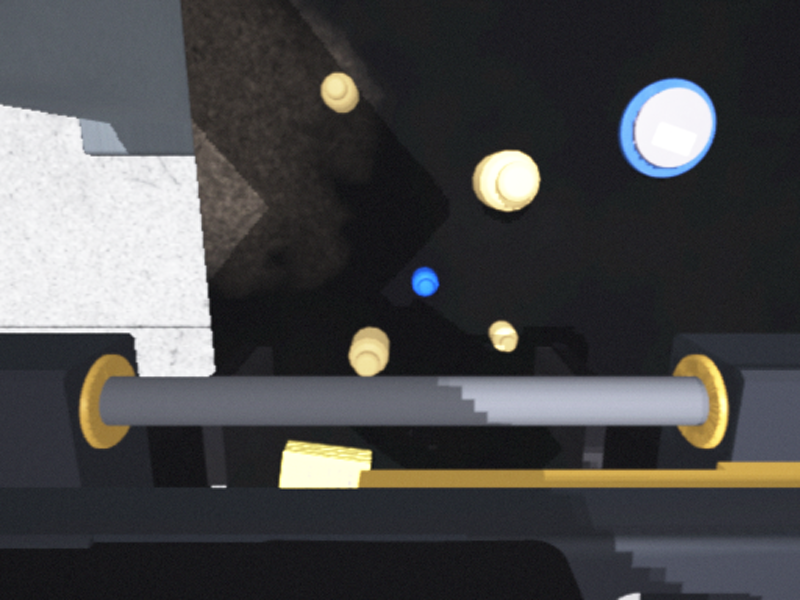

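The wrist view shows the knobs at about (517,183) for the 500, (368,357) for the 200, (338,89) for the 100 and (506,343) for the 50, with one blue decoy at (425,282). I'll triangulate these against the top view.

Run:
```python
from h import *
import pickle
o=pickle.load(open('v0.pkl','rb')); ct,it,Dt=o['top']; cw,iw,Dw=pickle.load(open('w2.pkl','rb'))
W={'500':((517,183),(143,351),.053),'200':((368,358),(316,490),.039),'100':((337.5,89),(59,517),.031),'50':((507,343),(293,352),.025)}
for n,(a,b,h) in W.items():
    pw=(np.array(a)+.5)*.64-.5; pt=(b[0]+.5)/4-.5+295,(b[1]-220+.5)/4-.5+140
    p,e=tri(cw,pw,ct,pt); print(n,'tri',p.round(4),e.round(4),'wrist@h',at_z(cw,*pw,h).round(4)[:2],'top@h',at_z(ct,*pt,h).round(4)[:2])
g=it[185:225,100:240].astype(int).sum(2); 
m=((g<370)&(g>0)).astype(np.uint8); m[:,:]=cv2.morphologyEx(m,cv2.MORPH_OPEN,np.ones((5,5),np.uint8))
k,l,st,ce=cv2.connectedComponentsWithStats(m)
for i in range(1,k): print(st[i],at_z(ct,ce[i][0]+100,ce[i][1]+185,.011).round(4))
for U,V in [(185,106),(317,101),(453,109),(570,105)]: print('disc',at_z(ct,(U+.5)/5.5-.5+100,(V+.5)/5.5-.5+185,.011).round(4))
print('post',at_z(ct,(703.5)/5.5-.5+100,(101.5)/5.5-.5+185,.034).round(4))
```

```text
500 tri [ 0.5534 -0.2228  0.0477] 0.0018 wrist@h [ 0.5514 -0.2225] top@h [ 0.5533 -0.2222]
200 tri [ 0.4555 -0.3444  0.0356] 0.0004 wrist@h [ 0.4559 -0.3433] top@h [ 0.4551 -0.3434]
100 tri [ 0.4382 -0.1635  0.025 ] 0.0012 wrist@h [ 0.4384 -0.1647] top@h [ 0.4381 -0.1624]
50 tri [ 0.5532 -0.3308  0.042 ] 0.001 wrist@h [ 0.5563 -0.3366] top@h [ 0.5566 -0.3347]
[   0    0  140   40 1651] [0.4669 0.2323 0.011 ]
[ 25  11  17  17 230] [0.473  0.3458 0.011 ]
[ 49  10  17  17 232] [0.4754 0.2764 0.011 ]
[ 95  11  17  16 228] [0.4723 0.1424 0.011 ]
[ 74  12  17  16 228] [0.4702 0.2039 0.011 ]
disc [0.473  0.3453 0.011 ]
disc [0.4751 0.2756 0.011 ]
disc [0.4703 0.2037 0.011 ]
disc [0.4719 0.142  0.011 ]
post [0.4709 0.0703 0.034 ]
```

Two views agree to 2–3 mm. Weights: 500 (0.552, -0.2225), 200 (0.4555, -0.3437), 100 (0.438, -0.1637), 50 (0.5565, -0.3353). Discs 1–4: (0.472, 0.142), (0.470, 0.204), (0.475, 0.276), (0.473, 0.3455). I'll pick the 500 first.

>>> apply_moves --rows '[{"x": 29, "y": 36, "z": 40, "rx": 0, "ry": 0, "rz": 0, "claw": 0}, {"x": 58, "y": 71, "z": 80, "rx": 0, "ry": 0, "rz": 0, "claw": 0}, {"x": 58, "y": 71, "z": 110, "rx": 0, "ry": 0, "rz": 0, "claw": 0}, {"x": 58, "y": 71, "z": 140, "rx": 0, "ry": 0, "rz": 0, "claw": 0}, {"x": 58, "y": 71, "z": 165, "rx": 0, "ry": 0, "rz": 0, "claw": 0}, {"x": 58, "y": 71, "z": 190, "rx": 0, "ry": 0, "rz": 0, "claw": 0}, {"x": 58, "y": 71, "z": 205, "rx": 0, "ry": 0, "rz": 0, "claw": 0}, {"x": 58, "y": 71, "z": 213, "rx": 0, "ry": 0, "rz": 0, "claw": 0}, {"x": 58, "y": 71, "z": 213, "rx": 0, "ry": 0, "rz": 0, "claw": 0}]'

```text
time_s: 2.45
position: [0.552, -0.2226, 0.0344]
tcp_rot: [[0.001, 1.0, -0.0], [1.0, -0.001, 0.0], [0.0, -0.0, -1.0]]
force: [-0.7, -0.6, 0.5]
opening: 0.999
grasp_force: 0.0
```

>>> apply_moves --rows '[{"x": 0, "y": 0, "z": 0, "rx": 0, "ry": 0, "rz": 0, "claw": 80}, {"x": 0, "y": 0, "z": 0, "rx": 0, "ry": 0, "rz": 0, "claw": 110}, {"x": 0, "y": 0, "z": 0, "rx": 0, "ry": 0, "rz": 0, "claw": 130}, {"x": 0, "y": 0, "z": 0, "rx": 0, "ry": 0, "rz": 0, "claw": 150}, {"x": 0, "y": 0, "z": 0, "rx": 0, "ry": 0, "rz": 0, "claw": 255}, {"x": 0, "y": 0, "z": 0, "rx": 0, "ry": 0, "rz": 0, "claw": 255}, {"x": 0, "y": 0, "z": 0, "rx": 0, "ry": 0, "rz": 0, "claw": 255}]'

```text
time_s: 3.32
position: [0.5513, -0.2218, 0.0345]
tcp_rot: [[-0.001, 1.0, -0.002], [1.0, 0.001, 0.001], [0.001, -0.002, -1.0]]
force: [-3.1, -1.0, 3.8]
opening: 0.437
grasp_force: 30.0
```

>>> apply_moves --rows '[{"x": 0, "y": 0, "z": -25, "rx": 0, "ry": 0, "rz": 0, "claw": 255}, {"x": 0, "y": 0, "z": -60, "rx": 0, "ry": 0, "rz": 0, "claw": 255}, {"x": 0, "y": -20, "z": -95, "rx": 0, "ry": 0, "rz": 0, "claw": 255}, {"x": 20, "y": -55, "z": -115, "rx": 0, "ry": 0, "rz": 0, "claw": 255}, {"x": 40, "y": -90, "z": -115, "rx": 0, "ry": 0, "rz": 0, "claw": 255}, {"x": 80, "y": -112, "z": -115, "rx": 0, "ry": 0, "rz": 0, "claw": 255}, {"x": 125, "y": -112, "z": -115, "rx": 0, "ry": 0, "rz": 0, "claw": 255}, {"x": 170, "y": -112, "z": -115, "rx": 0, "ry": 0, "rz": 0, "claw": 255}, {"x": 215, "y": -112, "z": -115, "rx": 0, "ry": 0, "rz": 0, "claw": 255}, {"x": 260, "y": -112, "z": -115, "rx": 0, "ry": 0, "rz": 0, "claw": 255}]'

```text
time_s: 4.58
position: [0.44, 0.0394, 0.1491]
tcp_rot: [[0.0, 1.0, 0.0], [1.0, -0.0, 0.0], [0.0, 0.0, -1.0]]
force: [1.2, -0.3, -4.7]
opening: 0.437
grasp_force: 30.0
```

>>> apply_moves --rows '[{"x": 40, "y": 0, "z": 0, "rx": 0, "ry": 0, "rz": 0, "claw": 255}, {"x": 75, "y": 16, "z": 0, "rx": 0, "ry": 0, "rz": 0, "claw": 255}, {"x": 104, "y": 32, "z": 0, "rx": 0, "ry": 0, "rz": 0, "claw": 255}, {"x": 104, "y": 32, "z": 10, "rx": 0, "ry": 0, "rz": 0, "claw": 255}, {"x": 104, "y": 32, "z": 25, "rx": 0, "ry": 0, "rz": 0, "claw": 255}, {"x": 104, "y": 32, "z": 25, "rx": 0, "ry": 0, "rz": 0, "claw": 255}]'

```text
time_s: 5.32
position: [0.4701, 0.1414, 0.1229]
tcp_rot: [[0.0, 1.0, -0.005], [1.0, -0.0, -0.0], [-0.0, -0.005, -1.0]]
force: [-1.0, 0.3, -5.0]
opening: 0.439
grasp_force: 30.0
```

```bash
python3 look.py w3
```

```text
5.325 [0.4701 0.1414 0.1229] [[0.0, 1.0, -0.005], [1.0, -0.0, -0.0003], [-0.0003, -0.005, -1.0]] 0.4389294803564175 [3.67282933e+00 3.17529830e+01 1.07358144e+02 1.75225981e-04
 4.11749784e+01 3.67405488e+00]
[258.  221.2] [  79   45 2735] top 0.1319 [0.4701 0.1559 0.1297] 1076
[160.6 256.5] [ 12  60 411] top 0.1893 [0.447  0.1704 0.1875] 342
[353.4 256.8] [ 18  60 578] top 0.1888 [0.4935 0.1697 0.1867] 390
[302.5 298.6] [ 384   40 6389] top 0.1972 [0.4825 0.1637 0.195 ] 4066
```

View pics/w3.png

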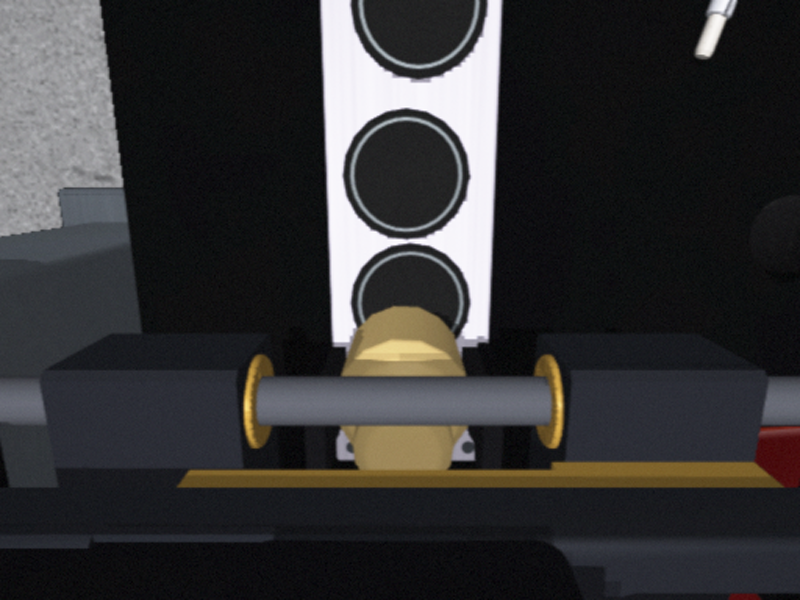

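The 500 is held upright; its cylinder rim is at (403,312). Disc 2's centre is at (406,173), and disc 1's upper edge is at (411,245) with its sides at 352 and 470. I'll check the disc positions against the wrist view.

Run:
```python
from h import *
import pickle
ct=pickle.load(open('v0.pkl','rb'))['top'][0]; c,im,D=pickle.load(open('w3.pkl','rb'))
f=lambda p:(np.array(p)+.5)*.64-.5
d2=f((406.5,173.5)); print('d2',at_z(c,*d2,.011).round(4), tri(c,d2,ct,((453.5)/5.5-.5+100,109.5/5.5-.5+185)))
a=at_z(c,*f((411,244.5)),.011); print('d1 far edge',a.round(4),'centre y',a[1]-.03)
print('d1 sides',[at_z(c,*f(p),.011).round(4) for p in ((351.5,300),(470,300))])
print('d3 near edge',at_z(c,*f((419,77)),.011).round(4),[at_z(c,*f(p),.011).round(4) for p in ((352,10),(487,10))])
P=cloud(c,D); m=im.sum(2)>600; q=P[m&(P[...,2]<.03)&(P[...,1]>.1)]; print('bar z',np.median(q[:,2]))
b=f((403,316)); print('weight bottom front', P[int(b[1]),int(b[0])])
```

```text
d2 [0.4707 0.2047 0.011 ] (array([0.47079426, 0.2046313 , 0.005583  ]), np.float64(0.00016238285737557907))
d1 far edge [0.473  0.1715 0.011 ] centre y 0.1415064387132239
d1 sides [array([0.4437, 0.1439, 0.011 ]), array([0.5023, 0.1441, 0.011 ])]
d3 near edge [0.4762 0.2465 0.011 ] [array([0.4469, 0.2736, 0.011 ]), array([0.5054, 0.2736, 0.011 ])]
bar z 0.007509582649363078
weight bottom front [0.46931356 0.16099328 0.10132631]
```

>>> apply_moves --rows '[{"x": 0, "y": 2, "z": 25, "rx": 0, "ry": 0, "rz": 0, "claw": 255}, {"x": 0, "y": 2, "z": 50, "rx": 0, "ry": 0, "rz": 0, "claw": 255}, {"x": 0, "y": 2, "z": 65, "rx": 0, "ry": 0, "rz": 0, "claw": 255}, {"x": 0, "y": 2, "z": 72, "rx": 0, "ry": 0, "rz": 0, "claw": 255}, {"x": 0, "y": 2, "z": 75, "rx": 0, "ry": 0, "rz": 0, "claw": 255}, {"x": 0, "y": 2, "z": 77, "rx": 0, "ry": 0, "rz": 0, "claw": 255}, {"x": 0, "y": 2, "z": 77, "rx": 0, "ry": 0, "rz": 0, "claw": 255}, {"x": 0, "y": 2, "z": 77, "rx": 0, "ry": 0, "rz": 0, "claw": 255}]'

```text
time_s: 6.38
position: [0.4743, 0.142, 0.0479]
tcp_rot: [[-0.001, 1.0, 0.001], [1.0, 0.001, 0.0], [0.0, 0.001, -1.0]]
force: [0.2, 0.4, -5.1]
opening: 0.434
grasp_force: 30.0
```

>>> apply_moves --rows '[{"x": 0, "y": -1, "z": 1, "rx": 0, "ry": 0, "rz": 0, "claw": 255}, {"x": 0, "y": -1, "z": 2, "rx": 0, "ry": 0, "rz": 0, "claw": 255}, {"x": 0, "y": -1, "z": 2, "rx": 0, "ry": 0, "rz": 0, "claw": 255}]'

```text
time_s: 6.75
position: [0.4729, 0.1419, 0.0455]
tcp_rot: [[-0.0, 1.0, -0.0], [1.0, 0.0, -0.0], [-0.0, -0.0, -1.0]]
force: [0.7, 0.1, -4.0]
opening: 0.436
grasp_force: 30.0
```

>>> apply_moves --rows '[{"x": 0, "y": 0, "z": 0.5, "rx": 0, "ry": 0, "rz": 0, "claw": 135}, {"x": 0, "y": 0, "z": 0.5, "rx": 0, "ry": 0, "rz": 0, "claw": 110}, {"x": 0, "y": 0, "z": 0.5, "rx": 0, "ry": 0, "rz": 0, "claw": 50}, {"x": 0, "y": 0, "z": 0.5, "rx": 0, "ry": 0, "rz": 0, "claw": 0}, {"x": 0, "y": 0, "z": -15, "rx": 0, "ry": 0, "rz": 0, "claw": 0}, {"x": 0, "y": 0, "z": -45, "rx": 0, "ry": 0, "rz": 0, "claw": 0}, {"x": 0, "y": 0, "z": -80, "rx": 0, "ry": 0, "rz": 0, "claw": 0}, {"x": -30, "y": -20, "z": -110, "rx": 0, "ry": 0, "rz": 0, "claw": 0}, {"x": -70, "y": -32, "z": -110, "rx": 0, "ry": 0, "rz": 0, "claw": 0}, {"x": -120, "y": -32, "z": -110, "rx": 0, "ry": 0, "rz": 0, "claw": 0}]'

```text
time_s: 8.0
position: [0.4401, 0.0216, 0.1571]
tcp_rot: [[-0.003, 1.0, 0.001], [1.0, 0.003, -0.0], [-0.0, 0.001, -1.0]]
force: [0.8, 0.3, -0.6]
opening: 1.002
grasp_force: 0.0
```

>>> apply_moves --rows '[{"x": -45, "y": 0, "z": 0, "rx": 0, "ry": 0, "rz": 0, "claw": 0}, {"x": -95, "y": 0, "z": 0, "rx": 0, "ry": 0, "rz": 0, "claw": 0}, {"x": -145, "y": 0, "z": 0, "rx": 0, "ry": 0, "rz": 0, "claw": 0}, {"x": -195, "y": 0, "z": 0, "rx": 0, "ry": 0, "rz": 0, "claw": 0}, {"x": -245, "y": 5, "z": 0, "rx": 0, "ry": 0, "rz": 0, "claw": 0}, {"x": -295, "y": 10, "z": 0, "rx": 0, "ry": 0, "rz": 0, "claw": 0}, {"x": -340, "y": 14, "z": 0, "rx": 0, "ry": 0, "rz": 0, "claw": 0}, {"x": -366, "y": 14, "z": 10, "rx": 0, "ry": 0, "rz": 0, "claw": 0}, {"x": -366, "y": 14, "z": 30, "rx": 0, "ry": 0, "rz": 0, "claw": 0}, {"x": -366, "y": 14, "z": 50, "rx": 0, "ry": 0, "rz": 0, "claw": 0}]'

```text
time_s: 9.25
position: [0.4546, -0.3434, 0.1049]
tcp_rot: [[-0.0, 1.0, -0.001], [1.0, 0.0, 0.001], [0.001, -0.001, -1.0]]
force: [-0.6, 0.4, 0.2]
opening: 1.0
grasp_force: 0.0
```

>>> apply_moves --rows '[{"x": 0, "y": 0, "z": 25, "rx": 0, "ry": 0, "rz": 0, "claw": 0}, {"x": 0, "y": 0, "z": 50, "rx": 0, "ry": 0, "rz": 0, "claw": 0}, {"x": 0, "y": 0, "z": 67, "rx": 0, "ry": 0, "rz": 0, "claw": 0}, {"x": 0, "y": 0, "z": 76, "rx": 0, "ry": 0, "rz": 0, "claw": 0}, {"x": 0, "y": 0, "z": 76, "rx": 0, "ry": 0, "rz": 0, "claw": 0}, {"x": 0, "y": 0, "z": 76, "rx": 0, "ry": 0, "rz": 0, "claw": 60}, {"x": 0, "y": 0, "z": 76, "rx": 0, "ry": 0, "rz": 0, "claw": 120}, {"x": 0, "y": 0, "z": 76, "rx": 0, "ry": 0, "rz": 0, "claw": 155}, {"x": 0, "y": 0, "z": 76, "rx": 0, "ry": 0, "rz": 0, "claw": 180}, {"x": 0, "y": 0, "z": 76, "rx": 0, "ry": 0, "rz": 0, "claw": 255}]'

```text
time_s: 10.5
position: [0.4552, -0.3441, 0.0296]
tcp_rot: [[-0.0, 1.0, 0.0], [1.0, 0.0, -0.0], [-0.0, 0.0, -1.0]]
force: [0.9, -0.2, 0.3]
opening: 0.52
grasp_force: 0.0
```

>>> apply_moves --rows '[{"x": 0, "y": 0, "z": 0, "rx": 0, "ry": 0, "rz": 0, "claw": 255}, {"x": 0, "y": 0, "z": 0, "rx": 0, "ry": 0, "rz": 0, "claw": 255}]'

```text
time_s: 10.75
position: [0.4552, -0.3441, 0.0295]
tcp_rot: [[-0.0, 1.0, 0.0], [1.0, 0.0, 0.0], [0.0, 0.0, -1.0]]
force: [-0.1, 0.0, 0.6]
opening: 0.326
grasp_force: 30.0
```

>>> apply_moves --rows '[{"x": 0, "y": 0, "z": -25, "rx": 0, "ry": 0, "rz": 0, "claw": 255}, {"x": 0, "y": 0, "z": -60, "rx": 0, "ry": 0, "rz": 0, "claw": 255}, {"x": 20, "y": -5, "z": -100, "rx": 0, "ry": 0, "rz": 0, "claw": 255}, {"x": 60, "y": -15, "z": -125, "rx": 0, "ry": 0, "rz": 0, "claw": 255}, {"x": 110, "y": -15, "z": -125, "rx": 0, "ry": 0, "rz": 0, "claw": 255}, {"x": 160, "y": -15, "z": -125, "rx": 0, "ry": 0, "rz": 0, "claw": 255}, {"x": 210, "y": -15, "z": -125, "rx": 0, "ry": 0, "rz": 0, "claw": 255}, {"x": 260, "y": -15, "z": -125, "rx": 0, "ry": 0, "rz": 0, "claw": 255}, {"x": 310, "y": -15, "z": -125, "rx": 0, "ry": 0, "rz": 0, "claw": 255}, {"x": 360, "y": -15, "z": -125, "rx": 0, "ry": 0, "rz": 0, "claw": 255}]'

```text
time_s: 12.0
position: [0.4397, 0.0174, 0.1544]
tcp_rot: [[-0.0, 1.0, -0.0], [1.0, 0.0, 0.0], [0.0, -0.0, -1.0]]
force: [0.4, -0.6, -1.5]
opening: 0.324
grasp_force: 30.0
```

>>> apply_moves --rows '[{"x": 50, "y": 0, "z": 0, "rx": 0, "ry": 0, "rz": 0, "claw": 255}, {"x": 100, "y": 10, "z": 0, "rx": 0, "ry": 0, "rz": 0, "claw": 255}, {"x": 150, "y": 20, "z": 0, "rx": 0, "ry": 0, "rz": 0, "claw": 255}, {"x": 180, "y": 30, "z": 0, "rx": 0, "ry": 0, "rz": 0, "claw": 255}, {"x": 188, "y": 30, "z": 0, "rx": 0, "ry": 0, "rz": 0, "claw": 255}, {"x": 188, "y": 30, "z": 20, "rx": 0, "ry": 0, "rz": 0, "claw": 255}, {"x": 188, "y": 30, "z": 45, "rx": 0, "ry": 0, "rz": 0, "claw": 255}, {"x": 188, "y": 30, "z": 70, "rx": 0, "ry": 0, "rz": 0, "claw": 255}, {"x": 188, "y": 30, "z": 90, "rx": 0, "ry": 0, "rz": 0, "claw": 255}, {"x": 188, "y": 30, "z": 100, "rx": 0, "ry": 0, "rz": 0, "claw": 255}]'

```text
time_s: 13.25
position: [0.4688, 0.2028, 0.0534]
tcp_rot: [[0.001, 1.0, -0.003], [1.0, -0.001, -0.001], [-0.001, -0.003, -1.0]]
force: [-0.7, -0.3, -1.3]
opening: 0.322
grasp_force: 30.0
```

>>> apply_moves --rows '[{"x": 0, "y": 0, "z": 7, "rx": 0, "ry": 0, "rz": 0, "claw": 255}, {"x": 0, "y": 0, "z": 11, "rx": 0, "ry": 0, "rz": 0, "claw": 255}, {"x": 0, "y": 0, "z": 13, "rx": 0, "ry": 0, "rz": 0, "claw": 255}, {"x": 0, "y": 0, "z": 13, "rx": 0, "ry": 0, "rz": 0, "claw": 255}, {"x": 0, "y": 0, "z": 13, "rx": 0, "ry": 0, "rz": 0, "claw": 255}]'

```text
time_s: 13.88
position: [0.4702, 0.204, 0.0419]
tcp_rot: [[-0.001, 1.0, 0.001], [1.0, 0.001, 0.0], [0.0, 0.001, -1.0]]
force: [0.2, 0.3, -2.2]
opening: 0.324
grasp_force: 30.0
```

>>> apply_moves --rows '[{"x": 0, "y": 0, "z": 1, "rx": 0, "ry": 0, "rz": 0, "claw": 255}, {"x": 0, "y": 0, "z": 1.5, "rx": 0, "ry": 0, "rz": 0, "claw": 255}, {"x": 0, "y": 0, "z": 1.5, "rx": 0, "ry": 0, "rz": 0, "claw": 255}]'

```text
time_s: 14.25
position: [0.4701, 0.204, 0.0404]
tcp_rot: [[-0.0, 1.0, 0.0], [1.0, 0.0, 0.0], [0.0, 0.0, -1.0]]
force: [-0.6, -0.6, 2.7]
opening: 0.317
grasp_force: 30.0
```

>>> apply_moves --rows '[{"x": 0, "y": 0, "z": 0.3, "rx": 0, "ry": 0, "rz": 0, "claw": 165}, {"x": 0, "y": 0, "z": 0.3, "rx": 0, "ry": 0, "rz": 0, "claw": 140}, {"x": 0, "y": 0, "z": 0.3, "rx": 0, "ry": 0, "rz": 0, "claw": 70}, {"x": 0, "y": 0, "z": 0.3, "rx": 0, "ry": 0, "rz": 0, "claw": 0}, {"x": 0, "y": 0, "z": -15, "rx": 0, "ry": 0, "rz": 0, "claw": 0}, {"x": 0, "y": 0, "z": -45, "rx": 0, "ry": 0, "rz": 0, "claw": 0}, {"x": 0, "y": 0, "z": -80, "rx": 0, "ry": 0, "rz": 0, "claw": 0}, {"x": -30, "y": -20, "z": -115, "rx": 0, "ry": 0, "rz": 0, "claw": 0}, {"x": -75, "y": -31, "z": -115, "rx": 0, "ry": 0, "rz": 0, "claw": 0}, {"x": -124, "y": -31, "z": -115, "rx": 0, "ry": 0, "rz": 0, "claw": 0}]'

```text
time_s: 15.5
position: [0.4382, 0.0793, 0.1566]
tcp_rot: [[-0.003, 1.0, 0.002], [1.0, 0.003, -0.0], [-0.0, 0.002, -1.0]]
force: [1.0, 0.3, -0.1]
opening: 1.0
grasp_force: 0.0
```

>>> apply_moves --rows '[{"x": -45, "y": -1, "z": 0, "rx": 0, "ry": 0, "rz": 0, "claw": 0}, {"x": -95, "y": -1, "z": 0, "rx": 0, "ry": 0, "rz": 0, "claw": 0}, {"x": -145, "y": -1, "z": 0, "rx": 0, "ry": 0, "rz": 0, "claw": 0}, {"x": -195, "y": -1, "z": 0, "rx": 0, "ry": 0, "rz": 0, "claw": 0}, {"x": -235, "y": -1, "z": 0, "rx": 0, "ry": 0, "rz": 0, "claw": 0}, {"x": -244, "y": -1, "z": 15, "rx": 0, "ry": 0, "rz": 0, "claw": 0}, {"x": -244, "y": -1, "z": 40, "rx": 0, "ry": 0, "rz": 0, "claw": 0}, {"x": -244, "y": -1, "z": 65, "rx": 0, "ry": 0, "rz": 0, "claw": 0}, {"x": -244, "y": -1, "z": 90, "rx": 0, "ry": 0, "rz": 0, "claw": 0}, {"x": -244, "y": -1, "z": 110, "rx": 0, "ry": 0, "rz": 0, "claw": 0}]'

```text
time_s: 16.75
position: [0.4374, -0.1625, 0.0441]
tcp_rot: [[-0.001, 1.0, -0.002], [1.0, 0.001, 0.001], [0.001, -0.002, -1.0]]
force: [-0.4, -0.2, -0.4]
opening: 0.998
grasp_force: 0.0
```

>>> apply_moves --rows '[{"x": 0, "y": 0, "z": 10, "rx": 0, "ry": 0, "rz": 0, "claw": 0}, {"x": 0, "y": 0, "z": 16, "rx": 0, "ry": 0, "rz": 0, "claw": 0}, {"x": 0, "y": 0, "z": 16, "rx": 0, "ry": 0, "rz": 0, "claw": 40}, {"x": 0, "y": 0, "z": 16, "rx": 0, "ry": 0, "rz": 0, "claw": 100}, {"x": 0, "y": 0, "z": 16, "rx": 0, "ry": 0, "rz": 0, "claw": 150}, {"x": 0, "y": 0, "z": 16, "rx": 0, "ry": 0, "rz": 0, "claw": 180}, {"x": 0, "y": 0, "z": 16, "rx": 0, "ry": 0, "rz": 0, "claw": 255}, {"x": 0, "y": 0, "z": 16, "rx": 0, "ry": 0, "rz": 0, "claw": 255}, {"x": 0, "y": 0, "z": 16, "rx": 0, "ry": 0, "rz": 0, "claw": 255}, {"x": 0, "y": 0, "z": 16, "rx": 0, "ry": 0, "rz": 0, "claw": 255}]'

```text
time_s: 18.0
position: [0.4381, -0.1641, 0.029]
tcp_rot: [[-0.0, 1.0, -0.0], [1.0, 0.0, 0.0], [0.0, -0.0, -1.0]]
force: [-0.0, 0.5, -0.1]
opening: 0.253
grasp_force: 30.0
```

>>> apply_moves --rows '[{"x": 0, "y": 0, "z": -25, "rx": 0, "ry": 0, "rz": 0, "claw": 255}, {"x": 0, "y": 0, "z": -60, "rx": 0, "ry": 0, "rz": 0, "claw": 255}, {"x": 20, "y": 0, "z": -100, "rx": 0, "ry": 0, "rz": 0, "claw": 255}, {"x": 60, "y": 0, "z": -125, "rx": 0, "ry": 0, "rz": 0, "claw": 255}, {"x": 110, "y": 0, "z": -125, "rx": 0, "ry": 0, "rz": 0, "claw": 255}, {"x": 160, "y": 0, "z": -125, "rx": 0, "ry": 0, "rz": 0, "claw": 255}, {"x": 210, "y": 0, "z": -125, "rx": 0, "ry": 0, "rz": 0, "claw": 255}, {"x": 260, "y": 5, "z": -125, "rx": 0, "ry": 0, "rz": 0, "claw": 255}, {"x": 310, "y": 15, "z": -125, "rx": 0, "ry": 0, "rz": 0, "claw": 255}, {"x": 360, "y": 25, "z": -125, "rx": 0, "ry": 0, "rz": 0, "claw": 255}]'

```text
time_s: 19.25
position: [0.4627, 0.1976, 0.1539]
tcp_rot: [[-0.001, 1.0, -0.001], [1.0, 0.001, -0.0], [-0.0, -0.001, -1.0]]
force: [0.9, -0.7, -0.5]
opening: 0.252
grasp_force: 30.0
```

>>> apply_moves --rows '[{"x": 45, "y": 7, "z": 0, "rx": 0, "ry": 0, "rz": 0, "claw": 255}, {"x": 75, "y": 12, "z": 0, "rx": 0, "ry": 0, "rz": 0, "claw": 255}, {"x": 80, "y": 12, "z": 10, "rx": 0, "ry": 0, "rz": 0, "claw": 255}, {"x": 80, "y": 12, "z": 35, "rx": 0, "ry": 0, "rz": 0, "claw": 255}, {"x": 80, "y": 12, "z": 65, "rx": 0, "ry": 0, "rz": 0, "claw": 255}, {"x": 80, "y": 12, "z": 90, "rx": 0, "ry": 0, "rz": 0, "claw": 255}, {"x": 80, "y": 12, "z": 105, "rx": 0, "ry": 0, "rz": 0, "claw": 255}, {"x": 80, "y": 12, "z": 111, "rx": 0, "ry": 0, "rz": 0, "claw": 255}, {"x": 80, "y": 12, "z": 112, "rx": 0, "ry": 0, "rz": 0, "claw": 255}, {"x": 80, "y": 12, "z": 112, "rx": 0, "ry": 0, "rz": 0, "claw": 255}]'

```text
time_s: 20.5
position: [0.4755, 0.276, 0.0427]
tcp_rot: [[-0.0, 1.0, 0.001], [1.0, 0.0, 0.0], [0.0, 0.001, -1.0]]
force: [-0.8, 0.9, -1.1]
opening: 0.253
grasp_force: 30.0
```

>>> apply_moves --rows '[{"x": 0, "y": 0, "z": 1, "rx": 0, "ry": 0, "rz": 0, "claw": 255}, {"x": 0, "y": 0, "z": 2, "rx": 0, "ry": 0, "rz": 0, "claw": 255}, {"x": 0, "y": 0, "z": 2, "rx": 0, "ry": 0, "rz": 0, "claw": 255}, {"x": 0, "y": 0, "z": 2, "rx": 0, "ry": 0, "rz": 0, "claw": 255}]'

```text
time_s: 21.0
position: [0.475, 0.2759, 0.0401]
tcp_rot: [[-0.0, 1.0, 0.0], [1.0, 0.0, 0.0], [0.0, 0.0, -1.0]]
force: [0.4, -0.1, -0.8]
opening: 0.248
grasp_force: 30.0
```

>>> apply_moves --rows '[{"x": 0, "y": 0, "z": 0.7, "rx": 0, "ry": 0, "rz": 0, "claw": 255}, {"x": 0, "y": 0, "z": 0.7, "rx": 0, "ry": 0, "rz": 0, "claw": 255}, {"x": 0, "y": 0, "z": 0.7, "rx": 0, "ry": 0, "rz": 0, "claw": 255}]'

```text
time_s: 21.38
position: [0.475, 0.276, 0.04]
tcp_rot: [[-0.001, 1.0, 0.0], [1.0, 0.001, 0.0], [0.0, 0.0, -1.0]]
force: [-1.0, -0.9, 5.6]
opening: 0.255
grasp_force: 30.0
```

>>> apply_moves --rows '[{"x": 0, "y": 0, "z": 0, "rx": 0, "ry": 0, "rz": 0, "claw": 182}, {"x": 0, "y": 0, "z": 0, "rx": 0, "ry": 0, "rz": 0, "claw": 160}, {"x": 0, "y": 0, "z": 0, "rx": 0, "ry": 0, "rz": 0, "claw": 90}, {"x": 0, "y": 0, "z": 0, "rx": 0, "ry": 0, "rz": 0, "claw": 0}, {"x": 0, "y": 0, "z": -10, "rx": 0, "ry": 0, "rz": 0, "claw": 0}, {"x": 0, "y": 0, "z": -40, "rx": 0, "ry": 0, "rz": 0, "claw": 0}, {"x": 0, "y": 0, "z": -80, "rx": 0, "ry": 0, "rz": 0, "claw": 0}, {"x": -30, "y": -10, "z": -115, "rx": 0, "ry": 0, "rz": 0, "claw": 0}, {"x": -75, "y": -20, "z": -115, "rx": 0, "ry": 0, "rz": 0, "claw": 0}, {"x": -126, "y": -35, "z": -115, "rx": 0, "ry": 0, "rz": 0, "claw": 0}]'

```text
time_s: 22.62
position: [0.4407, 0.1492, 0.1558]
tcp_rot: [[-0.002, 1.0, 0.004], [1.0, 0.002, 0.0], [0.0, 0.004, -1.0]]
force: [0.4, -0.6, -0.2]
opening: 0.992
grasp_force: 0.0
```

>>> apply_moves --rows '[{"x": -45, "y": 0, "z": 0, "rx": 0, "ry": 0, "rz": 0, "claw": 0}, {"x": -95, "y": 0, "z": 0, "rx": 0, "ry": 0, "rz": 0, "claw": 0}, {"x": -145, "y": 0, "z": 0, "rx": 0, "ry": 0, "rz": 0, "claw": 0}, {"x": -195, "y": 0, "z": 0, "rx": 0, "ry": 0, "rz": 0, "claw": 60}, {"x": -245, "y": 0, "z": 0, "rx": 0, "ry": 0, "rz": 0, "claw": 110}, {"x": -295, "y": 0, "z": 0, "rx": 0, "ry": 0, "rz": 0, "claw": 110}, {"x": -345, "y": 10, "z": 0, "rx": 0, "ry": 0, "rz": 0, "claw": 110}, {"x": -390, "y": 35, "z": 0, "rx": 0, "ry": 0, "rz": 0, "claw": 110}, {"x": -420, "y": 75, "z": 0, "rx": 0, "ry": 0, "rz": 0, "claw": 110}, {"x": -420, "y": 75, "z": 0, "rx": 0, "ry": 0, "rz": 0, "claw": 110}]'

```text
time_s: 23.88
position: [0.5183, -0.2737, 0.1554]
tcp_rot: [[0.001, 1.0, 0.005], [1.0, -0.001, -0.004], [-0.004, 0.005, -1.0]]
force: [-0.9, 0.8, -0.7]
opening: 0.574
grasp_force: 0.0
```

```bash
python3 look.py w4
```

```text
23.875 [ 0.5183 -0.2737  0.1554] [[0.0012, 1.0, 0.0053], [1.0, -0.0011, -0.0042], [-0.0042, 0.0053, -1.0]] 0.5738090365866593 [-3.87540120e+01  3.39552389e+01  9.28536481e+01  2.41379624e-03
  5.28034686e+01 -3.86890508e+01]
[139.8 256.7] [ 23  60 788] top 0.2213 [ 0.4889 -0.2451  0.2191] 502
[376.5 256.7] [ 24  61 789] top 0.2215 [ 0.5469 -0.2451  0.2193] 478
[345.2 304.5] [ 371   17 4950] top 0.2301 [ 0.5346 -0.2511  0.2278] 4237
```

View pics/w4.png

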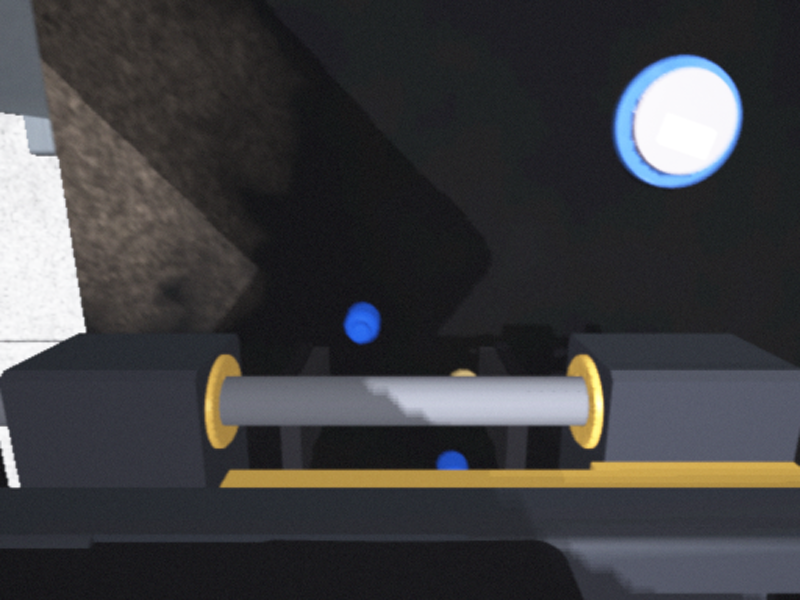

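The 50's front edge shows at (463,372), with a blue decoy behind it at (452,462). It hasn't moved, so I'll go on to grasp it.

>>> apply_moves --rows '[{"x": -30, "y": 20, "z": 0, "rx": 0, "ry": 0, "rz": 0, "claw": 110}, {"x": -65, "y": 40, "z": 0, "rx": 0, "ry": 0, "rz": 0, "claw": 110}, {"x": -65, "y": 40, "z": 0, "rx": 0, "ry": 0, "rz": 0, "claw": 110}, {"x": -65, "y": 40, "z": 25, "rx": 0, "ry": 0, "rz": 0, "claw": 110}, {"x": -65, "y": 40, "z": 50, "rx": 0, "ry": 0, "rz": 0, "claw": 110}, {"x": -65, "y": 40, "z": 70, "rx": 0, "ry": 0, "rz": 0, "claw": 110}, {"x": -65, "y": 40, "z": 85, "rx": 0, "ry": 0, "rz": 0, "claw": 110}, {"x": -65, "y": 40, "z": 85, "rx": 0, "ry": 0, "rz": 0, "claw": 110}]'

```text
time_s: 24.92
position: [0.5543, -0.3341, 0.0681]
tcp_rot: [[-0.001, 1.0, -0.002], [1.0, 0.001, 0.002], [0.002, -0.002, -1.0]]
force: [0.1, 0.5, 0.2]
opening: 0.568
grasp_force: 0.0
```

>>> apply_moves --rows '[{"x": -1, "y": 1, "z": 18, "rx": 0, "ry": 0, "rz": 0, "claw": 110}, {"x": -1, "y": 1, "z": 33, "rx": 0, "ry": 0, "rz": 0, "claw": 110}, {"x": -1, "y": 1, "z": 40, "rx": 0, "ry": 0, "rz": 0, "claw": 110}, {"x": -1, "y": 1, "z": 40, "rx": 0, "ry": 0, "rz": 0, "claw": 110}, {"x": -1, "y": 1, "z": 40, "rx": 0, "ry": 0, "rz": 0, "claw": 150}, {"x": -1, "y": 1, "z": 40, "rx": 0, "ry": 0, "rz": 0, "claw": 180}, {"x": -1, "y": 1, "z": 40, "rx": 0, "ry": 0, "rz": 0, "claw": 200}, {"x": -1, "y": 1, "z": 40, "rx": 0, "ry": 0, "rz": 0, "claw": 255}, {"x": -1, "y": 1, "z": 40, "rx": 0, "ry": 0, "rz": 0, "claw": 255}, {"x": -1, "y": 1, "z": 40, "rx": 0, "ry": 0, "rz": 0, "claw": 255}]'

```text
time_s: 26.18
position: [0.5563, -0.3361, 0.0296]
tcp_rot: [[-0.0, 1.0, 0.0], [1.0, 0.0, -0.0], [-0.0, 0.0, -1.0]]
force: [-0.8, -0.2, 2.1]
opening: 0.202
grasp_force: 30.0
```

>>> apply_moves --rows '[{"x": 0, "y": 0, "z": -25, "rx": 0, "ry": 0, "rz": 0, "claw": 255}, {"x": 0, "y": 0, "z": -60, "rx": 0, "ry": 0, "rz": 0, "claw": 255}, {"x": 15, "y": -20, "z": -100, "rx": 0, "ry": 0, "rz": 0, "claw": 255}, {"x": 50, "y": -50, "z": -125, "rx": 0, "ry": 0, "rz": 0, "claw": 255}, {"x": 90, "y": -80, "z": -125, "rx": 0, "ry": 0, "rz": 0, "claw": 255}, {"x": 130, "y": -110, "z": -125, "rx": 0, "ry": 0, "rz": 0, "claw": 255}, {"x": 180, "y": -115, "z": -125, "rx": 0, "ry": 0, "rz": 0, "claw": 255}, {"x": 230, "y": -115, "z": -125, "rx": 0, "ry": 0, "rz": 0, "claw": 255}, {"x": 280, "y": -115, "z": -125, "rx": 0, "ry": 0, "rz": 0, "claw": 255}, {"x": 330, "y": -115, "z": -125, "rx": 0, "ry": 0, "rz": 0, "claw": 255}]'

```text
time_s: 27.42
position: [0.441, -0.0047, 0.1544]
tcp_rot: [[0.0, 1.0, 0.001], [1.0, -0.0, -0.0], [-0.0, 0.001, -1.0]]
force: [0.6, -0.4, -0.7]
opening: 0.203
grasp_force: 30.0
```

>>> apply_moves --rows '[{"x": 50, "y": 0, "z": 0, "rx": 0, "ry": 0, "rz": 0, "claw": 255}, {"x": 100, "y": 0, "z": 0, "rx": 0, "ry": 0, "rz": 0, "claw": 255}, {"x": 150, "y": 5, "z": 0, "rx": 0, "ry": 0, "rz": 0, "claw": 255}, {"x": 200, "y": 12, "z": 0, "rx": 0, "ry": 0, "rz": 0, "claw": 255}, {"x": 250, "y": 20, "z": 0, "rx": 0, "ry": 0, "rz": 0, "claw": 255}, {"x": 300, "y": 27, "z": 0, "rx": 0, "ry": 0, "rz": 0, "claw": 255}, {"x": 335, "y": 32, "z": 0, "rx": 0, "ry": 0, "rz": 0, "claw": 255}, {"x": 351, "y": 32, "z": 0, "rx": 0, "ry": 0, "rz": 0, "claw": 255}, {"x": 351, "y": 32, "z": 10, "rx": 0, "ry": 0, "rz": 0, "claw": 255}, {"x": 351, "y": 32, "z": 30, "rx": 0, "ry": 0, "rz": 0, "claw": 255}]'

```text
time_s: 28.68
position: [0.4728, 0.3436, 0.124]
tcp_rot: [[0.0, 1.0, 0.0], [1.0, -0.0, -0.001], [-0.001, 0.0, -1.0]]
force: [-0.2, 0.1, -0.7]
opening: 0.203
grasp_force: 30.0
```

>>> apply_moves --rows '[{"x": 0, "y": 0, "z": 25, "rx": 0, "ry": 0, "rz": 0, "claw": 255}, {"x": 0, "y": 0, "z": 50, "rx": 0, "ry": 0, "rz": 0, "claw": 255}, {"x": 0, "y": 0, "z": 70, "rx": 0, "ry": 0, "rz": 0, "claw": 255}, {"x": 0, "y": 0, "z": 80, "rx": 0, "ry": 0, "rz": 0, "claw": 255}, {"x": 0, "y": 0, "z": 82, "rx": 0, "ry": 0, "rz": 0, "claw": 255}, {"x": 0, "y": 0, "z": 83, "rx": 0, "ry": 0, "rz": 0, "claw": 255}, {"x": 0, "y": 0, "z": 83, "rx": 0, "ry": 0, "rz": 0, "claw": 255}]'

```text
time_s: 29.55
position: [0.4733, 0.345, 0.042]
tcp_rot: [[-0.0, 1.0, 0.001], [1.0, 0.0, 0.001], [0.001, 0.001, -1.0]]
force: [1.0, -0.7, 0.6]
opening: 0.203
grasp_force: 30.0
```

Expected contact is at z ≈ 0.0405.

>>> apply_moves --rows '[{"x": 0, "y": 0, "z": 1, "rx": 0, "ry": 0, "rz": 0, "claw": 255}, {"x": 0, "y": 0, "z": 1.7, "rx": 0, "ry": 0, "rz": 0, "claw": 255}, {"x": 0, "y": 0, "z": 1.7, "rx": 0, "ry": 0, "rz": 0, "claw": 255}, {"x": 0, "y": 0, "z": 1.7, "rx": 0, "ry": 0, "rz": 0, "claw": 255}]'

```text
time_s: 30.05
position: [0.4732, 0.3451, 0.0405]
tcp_rot: [[-0.001, 1.0, 0.001], [1.0, 0.001, 0.0], [0.0, 0.001, -1.0]]
force: [-0.2, -1.2, 4.8]
opening: 0.204
grasp_force: 30.0
```

Contact, so I release, rise and back away to look.

>>> apply_moves --rows '[{"x": 0, "y": 0, "z": 0, "rx": 0, "ry": 0, "rz": 0, "claw": 195}, {"x": 0, "y": 0, "z": 0, "rx": 0, "ry": 0, "rz": 0, "claw": 170}, {"x": 0, "y": 0, "z": 0, "rx": 0, "ry": 0, "rz": 0, "claw": 90}, {"x": 0, "y": 0, "z": 0, "rx": 0, "ry": 0, "rz": 0, "claw": 0}, {"x": 0, "y": 0, "z": -10, "rx": 0, "ry": 0, "rz": 0, "claw": 0}, {"x": 0, "y": 0, "z": -40, "rx": 0, "ry": 0, "rz": 0, "claw": 0}, {"x": 0, "y": 0, "z": -80, "rx": 0, "ry": 0, "rz": 0, "claw": 0}, {"x": -50, "y": -20, "z": -120, "rx": 0, "ry": 0, "rz": 0, "claw": 0}, {"x": -100, "y": -33, "z": -160, "rx": 0, "ry": 0, "rz": 0, "claw": 0}, {"x": -150, "y": -33, "z": -200, "rx": 0, "ry": 0, "rz": 0, "claw": 0}]'

```text
time_s: 31.3
position: [0.4387, 0.2006, 0.2357]
tcp_rot: [[-0.002, 1.0, -0.0], [1.0, 0.002, -0.0], [-0.0, -0.0, -1.0]]
force: [1.3, -0.8, 0.2]
opening: 0.991
grasp_force: 0.0
```

>>> apply_moves --rows '[{"x": -50, "y": 0, "z": 0, "rx": 0, "ry": 0, "rz": 0, "claw": 0}, {"x": -100, "y": 0, "z": 0, "rx": 0, "ry": 0, "rz": 0, "claw": 0}, {"x": -100, "y": 0, "z": 0, "rx": 0, "ry": 0, "rz": 0, "claw": 0}, {"x": -100, "y": 0, "z": 0, "rx": 0, "ry": 0, "rz": 0, "claw": 0}]'

```text
time_s: 31.8
position: [0.4402, 0.1019, 0.2346]
tcp_rot: [[0.001, 1.0, 0.001], [1.0, -0.001, 0.001], [0.001, 0.001, -1.0]]
force: [0.9, 0.5, -0.2]
opening: 1.002
grasp_force: 0.0
```

```bash
python3 look.py w5
```

```text
31.8 [0.4402 0.1019 0.2346] [[0.0006, 1.0, 0.0006], [1.0, -0.0006, 0.0005], [0.0005, 0.0006, -1.0]] 1.0021878505754058 [-1.20458138e+00  1.80728962e+01  1.06927674e+02  3.61050071e-02
  5.49651173e+01 -1.19258391e+00]
[293.2   2. ] [18  6 80] top 0.031 [0.4744 0.2651 0.0288] 20
[288.7  70.9] [ 31  33 816] top 0.0593 [0.47   0.2017 0.0579] 320
[291.2 134.1] [  42   42 1346] top 0.0763 [0.4727 0.1428 0.0748] 560
[ 58.  257.3] [ 22  60 458] top 0.3008 [0.3923 0.1305 0.299 ] 376
[453.8 258.8] [ 31  60 895] top 0.3005 [0.4877 0.1301 0.2982] 634
[379.3 305.4] [ 283   16 3367] top 0.3094 [0.4652 0.1242 0.3071] 3134
```

View pics/w5.png

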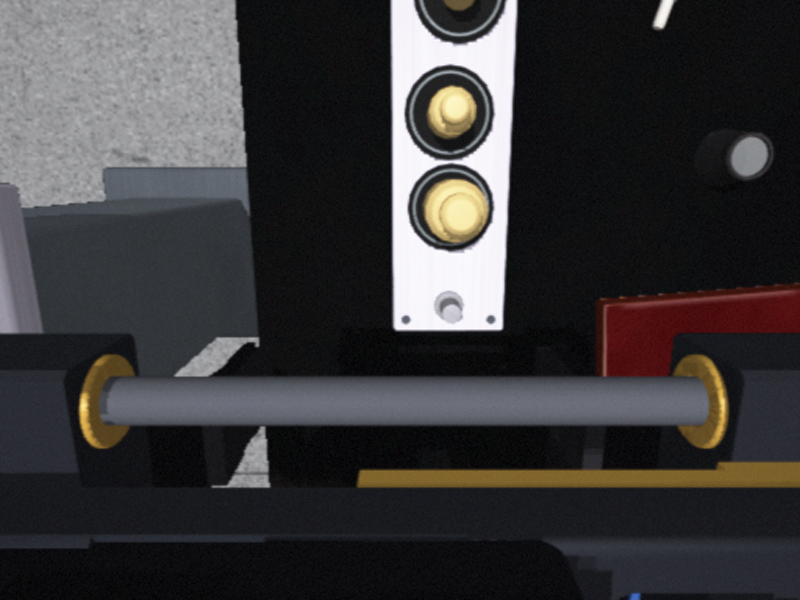

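The 500 at (458,213) and the 200 at (453,108) are centred on their discs, next to the post at (450,305). I'll move back and check the other two with the top camera.

>>> apply_moves --rows '[{"x": -50, "y": 0, "z": 0, "rx": 0, "ry": 0, "rz": 0, "claw": 0}, {"x": -100, "y": 0, "z": 0, "rx": 0, "ry": 0, "rz": 0, "claw": 0}, {"x": -150, "y": 0, "z": 0, "rx": 0, "ry": 0, "rz": 0, "claw": 0}, {"x": -200, "y": 0, "z": 0, "rx": 0, "ry": 0, "rz": 0, "claw": 0}, {"x": -250, "y": 0, "z": 0, "rx": 0, "ry": 0, "rz": 0, "claw": 0}, {"x": -250, "y": 0, "z": 0, "rx": 0, "ry": 0, "rz": 0, "claw": 0}, {"x": -250, "y": 0, "z": 0, "rx": 0, "ry": 0, "rz": 0, "claw": 0}]'

```text
time_s: 32.72
position: [0.4402, -0.1467, 0.2339]
tcp_rot: [[-0.002, 1.0, -0.001], [1.0, 0.002, 0.001], [0.001, -0.001, -1.0]]
force: [-0.1, 0.6, 0.3]
opening: 0.998
grasp_force: 0.0
```

Run:
```python
from h import *
c=camera_params('top'); im,D=capture('top'); P=cloud(c,D)
cv2.imwrite('pics/t2.png',cv2.resize(im[185:225,100:240,::-1],None,fx=5.5,fy=5.5,interpolation=cv2.INTER_CUBIC))
hsv=cv2.cvtColor(im,cv2.COLOR_RGB2HSV)
m=((hsv[...,0]>12)&(hsv[...,0]<38)&(hsv[...,1]>50)&(hsv[...,2]>80)).astype(np.uint8); m[:185]=0;m[225:]=0;m[:,:100]=0;m[:,240:]=0
k,l,st,ce=cv2.connectedComponentsWithStats(m)
for i in range(1,k):
    if st[i,4]>15:
        q=P[(l==i)&(D>0)]; t=np.percentile(q[:,2],95); print(ce[i].round(1),st[i,2:],t.round(3),at_z(c,*ce[i],(t+.011)/2+.004).round(4))
```

```text
[203.8 203.2] [ 17  15 120] 0.072 [0.4695 0.1363 0.0454]
[131.9 203.4] [10  9 58] 0.038 [0.4723 0.3446 0.0286]
[156.  202.7] [12 11 78] 0.048 [0.4732 0.2742 0.0337]
[181.7 204.2] [ 13  13 100] 0.058 [0.4679 0.1999 0.0384]
```

View pics/t2.png

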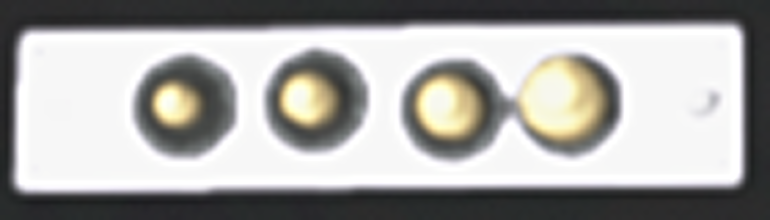

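The top view shows all four weights upright and centred within about 3 mm, largest to smallest from the post: (566,100), (450,105), (310,98), (177,102). Some of the apparent shift is parallax from their height. I'm handing in.

```bash
python3 -c "
from rig import *
print(hand_in())"
```

```text
the job is handed in; nothing more can be done
None
```

The job is handed in: all four weights stand upright on their discs, largest next to the post down to smallest at the far end, each measured within about 6 mm of its disc's centre (limit 13 mm), after about 33 s of the 115 s allowed; the hand-in gave no verdict.

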